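# Gauge an instrument cassette against the flip stop of a pouch-packing fence

## Task

On the packing bed, flip the broad-bladed stop all the way down onto the fence, then slide the steel cassette along the fence until its end rests against the lowered blade. Then flip that stop fully up again so that the pouch can be drawn on, leaving the cassette squarely where it was gauged; leave the slim rod stop up throughout.

Things in the scene. Friction and masses are not known exactly. Their poses are not given: they have to be found in the camera images.
- stop_hinge (a point): Hinge of the broad-bladed flip stop, mid-width; fixed. y along the fence, -x over the bed (robot's side), z up. Steel fence x -12 to 12 mm, top 12 mm below; bed 34, table 46 mm below. Rocker: blade 36 wide (y -18 to 18; edge y = -18 gauges), 70 long; down, it lies level towards -x, top 4 mm above hinge. Rigid with it behind: flat tail 62 x 30 x 5; blade down, it rises to +x (tip x 55, z 29 mm).
- broad_leaf (a joint): Angle of the broad stop, rad: 0 = fully down; 1.2 = fully up, blade 69 degrees above level, leaning to -x, its tail then sloping 41 degrees down to +x (tip x 47, z -40 mm from hinge). Hard ends. Starts up; stiff hinge (0.06 N m) stays where left. Push the blade's back to -x and down to flip it down; press the tail straight down to flip it up.
- rod_leaf (a joint): Angle of the slim rod stop, same meaning; starts up and is to stay up. It is a like rocker on the same fence, 85 to 125 mm from the broad stop on either its +y or -y side, but with a 9 mm round rod for blade and an 8 mm rod for tail.
- cassette_center (a point): Centre of the closed steel cassette on the bed: 140 long (its y, along the fence), 110 wide (x), 40 mm high, 0.25 to 0.5 kg; this point 20 mm above the bed. Lies before the fence (within 10 mm of it, nearly parallel), on the -y side of both stops; passes under the raised rod stop. Gauged: x -67, y -88 mm from the broad stop's hinge. The flatter cassette off the bed is a bystander.
Mind the look-alikes: they are no part of the job. What is shaped like the part that bears cassette_center but green or purple is not meant.

How it is judged:
On the way, in this order (a step that is already met when the one before it is completed fails the run):
1. the broad-bladed stop is fully down (within 10 degrees) while the cassette is still short of it (value of joint broad_leaf below 0.175 rad and y of cassette_center in the frame of stop_hinge below -0.106 m), for 0.2 s.
2. with the stop down, the cassette's end is against the blade (within 15 mm), squarely along the fence (value of joint broad_leaf below 0.21 rad and y of cassette_center in the frame of stop_hinge between -0.103 and -0.078 m and x of cassette_center in the frame of stop_hinge between -0.087 and -0.058 m and angle between the y axis of cassette_center and the y axis of stop_hinge, either way round below 0.175 rad and angle between cassette_center's own z axis and vertical below 0.1 rad), for 0.2 s.
At the end, for the whole second after the job is handed in: Broad stop up again (within 11 degrees of its end), rod stop still up, cassette still and flat where gauged: its end within 15 mm short of (or 10 mm past) the line of the blade's edge, its side within 20 mm of the fence, parallel within 10 degrees (value of joint broad_leaf above 1 rad and value of joint rod_leaf above 0.9 rad and y of cassette_center in the frame of stop_hinge between -0.103 and -0.078 m and x of cassette_center in the frame of stop_hinge between -0.087 and -0.058 m and angle between the y axis of cassette_center and the y axis of stop_hinge, either way round below 0.175 rad and angle between cassette_center's own z axis and vertical below 0.1 rad and linear speed of cassette below 0.02 m/s); the robot touches nothing.
It fails at once if the slim rod stop is flipped down (value of joint rod_leaf below 0.8 rad).
It also fails if it takes over 50 s, if anything falls off the work surface, if the arm or the gripper's body presses on something with over 40 N, if the wrist force passes 120 N, or if a joint passes its speed limit or range.

## Robot

A 7-joint arm with a two-finger parallel gripper is mounted at the origin on the work surface. World frame = base frame: x ahead of the robot, y to its left, z up, the work surface at z = 0. Lengths are in m, angles in rad, forces in N, time in s.
With the tool pointing down it reaches from about 0.35 to 0.9 m from the base axis. Payload 8.1 kg.
Tool frame: the origin (TCP) lies on the centre line of the jaws, within the pads' length; the fingertips stand 19 mm ahead of it and the grasp point (between the pads) is the TCP (arm.tip_reach is the distance from the TCP to the fingertips, in m); z points along the fingers, y is the line along which they close (so a half turn about z gives the same grasp; the last joint's range is limited). The gripper opens to 92 mm and grips with 3 to 60 N. Pads are 19 mm wide; open, the fingers measure 130 mm over their backs; the gripper's body (75 mm by 190 mm) begins 47 mm behind the grasp point.
Start: joints at [-1.323, 0.434, 0.025, 1.573, -0.012, 1.134, -0.075], TCP at [0.215, 0.587, 0.246] pointing down, gripper open.
Joint ranges: [-2.62, 2.62], [-0.44, 2.09], [-1.27, 1.32], [0.08, 2.57], [-1.32, 4.46], [0.12, 2], [-2.74, 2.74]. Speed limits (rad/s): [2.22, 2.22, 3.01, 3.01, 3.14, 3.14, 3.14].

## Interface

Orientations are given as a rotation vector (axis times angle).
In Python, from cell import arm gives the robot as it stands.
- The arm moves only by the tool arm_command, never from a script. Its argument "targets" is a list that holds one entry, the list of rows, each a list of 6 numbers: the shift along the tool's x, y, z in m, then the turn, a rotation vector about the tool's x, y, z in rad. A call has 1 to 10 rows; each row shifts and turns the commanded pose from where the row before left it, along the tool's axes as they then stand; what a row does not reach is not made up. A row lasts 1/8 s, in which the tool goes at most 62.5 mm and 10.7 degrees, less where a joint would pass 70% of its speed; a pose out of reach is approached as far as the arm can. A call with a gripper value outside its range is refused whole. "jaw" is the finger opening in m, from 0 to 0.0918, set as the call begins (left out, the last holds). The fingers move at their own pace and stop on an object; "newtons" is the grip in N (left out, the last holds). Time passes only in rows, so rows that do not move let the fingers close. It gives the time, the measured TCP pose, the force, the opening and the grip force at its end, in the units of the state.
- arm.observe(): the state, without advancing time (a new reading comes with each control period).
- arm.get_image(name): name is "scene" or "top" or "wrist"; returns a dict with "pixels" (420x560x3 uint8, red, green, blue), "z_map" (420x560 float32, m along the optical axis (not along the pixel's ray), 0 where there is no reading), "fx", "fy", "cx", "cy" (pixels), "dist" ([k1, k2, p1, p2, k3] as OpenCV has them; the pictures are not rectified), "xyz" and "rotation" of the camera in the world; the wrist camera has in their place "T_tool_cam" (4x4, takes a point from camera to tool coordinates, whose origin is the TCP and whose axes are the flange's). Camera axes: x right, y down, z forward; pixel columns grow to the right and rows downward; lengths in m; the calibration is good to about 2 mm. A picture is of the moment at which its call begins: read the wrist's pose just before it.
- arm.sign_off(): hands the job in; it is judged then, once.
The state is a dict: "clock": time; "joints": joint angles; "dq": joint speeds; "joint_efforts": joint torques, N m; "position": TCP position; "ee_rot": TCP orientation; "force": force on the tool from outside, world axes, zero at the start; "ft_torque": the same for the moment, N m; "width": opening from 0.0 (shut) to 1.0 (fully open); "gripper_force": force on a finger pad.
Only numpy, scipy, OpenCV 4.12 (cv2) and the standard library are available. Lean on these libraries where they do the work, as an engineer would, in place of code of your own. Each camera call takes 0.05 s, during which the arm holds its last target. There are 200 camera calls.

## Working session

There is one attempt and no reset: what is moved stays moved. The work goes in short steps, Python scripts to look and compute and a tool call to move; the robot and the scene stay as the last step left them, time stands still between calls to the robot, and variables do not carry over. Pictures are saved under pics/ and viewed, at most 10 in all, crops included, and the job is handed in when it is done.

Besides the shell and the picture viewer there is one more tool, called after ">>>" by a JSON object that holds its "api" and its "payload". arm_command: Moves the arm, as the interface text tells. Its arguments: {"type":"object","properties":{"targets":{"type":"array","items":{"type":"array","items":{"type":"array","items":{"type":"number"}}}},"jaw":{"type":"number"},"newtons":{"type":"number"}},"required":["targets"]}

```bash
mkdir -p pics
cat > h.py <<'E'
import numpy as np, cv2
from cell import arm
from scipy.spatial.transform import Rotation as R
def world(im, st=None):
    K=np.array([[im['fx'],0,im['cx']],[0,im['fy'],im['cy']],[0,0,1]])
    h,w=im['z_map'].shape
    u,v=np.meshgrid(np.arange(w),np.arange(h))
    p=cv2.undistortPoints(np.stack([u,v],-1).reshape(-1,1,2).astype(float),K,np.array(im['dist'])).reshape(h,w,2)
    z=im['z_map'].astype(float)
    P=np.dstack([p[...,0]*z,p[...,1]*z,z])
    if 'T_tool_cam' in im:
        T=np.array(im['T_tool_cam']); P=P@T[:3,:3].T+T[:3,3]
        Rm=R.from_rotvec(st['ee_rot']).as_matrix(); t=np.array(st['position'])
    else:
        Rm=np.array(im['rotation']); t=np.array(im['xyz'])
        if Rm.shape!=(3,3): Rm=R.from_rotvec(Rm).as_matrix()
    W=P@Rm.T+t; W[z==0]=np.nan
    return W
def save(name,px): cv2.imwrite('pics/'+name+'.png',cv2.cvtColor(px,cv2.COLOR_RGB2BGR))
E
python3 - <<'E'
from h import *
s=arm.observe(); print(s)
for n in ('scene','top'):
    im=arm.get_image(n); save(n,im['pixels']); np.savez(n,W=world(im),px=im['pixels']); print(n,im['xyz'],im['rotation'])
E
```

```text
{'clock': 0.0, 'joints': array([-1.32262878,  0.4352531 ,  0.02498524,  1.57411338, -0.01156192,
        1.13400067, -0.0750572 ]), 'dq': array([ 6.23024698e-04,  1.95873884e-03, -2.81303693e-04,  4.39814188e-04,
        6.33002552e-05,  1.12514354e-03, -4.80837192e-04]), 'joint_efforts': array([ 4.50776652e-04, -6.67831850e+01,  9.85005274e-01, -3.14474022e+01,
       -6.07245625e-02,  4.26953263e-02,  1.49509606e-04]), 'position': array([0.21466292, 0.58645551, 0.2449201 ]), 'ee_rot': array([-5.48181058e-01, -3.09329591e+00,  2.55640736e-03]), 'force': array([0.08242898, 0.28362652, 0.43870747]), 'ft_torque': array([ 0.03248881,  0.03551724, -0.03267096]), 'gripper_force': 0.0, 'width': 0.998388371813866}
scene [ 1.29277525 -0.10636869  0.69533936] [-1.67343999 -1.62918877  0.81683749]
top [ 0.36752153 -0.09466655  1.15908684] [-2.19475387  2.17966643 -0.03470103]
```

View pics/scene.png

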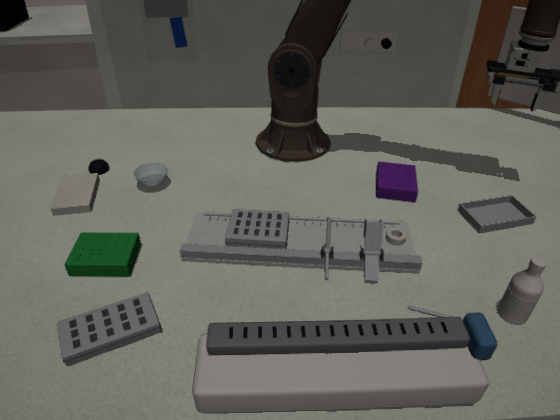

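View pics/top.png

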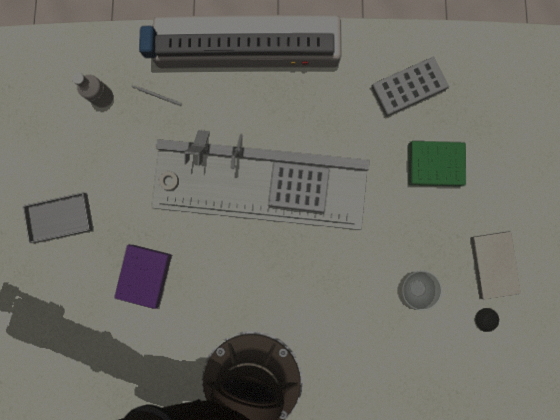

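The pictures show these candidates for the cassette, as top-view pixels: grey on the bed (299,188) is the target; the grey flat one off the bed (410,87), green (437,163) and purple (143,276) are not. The broad stop is at (198,148). The rod stop is at (237,152), on its -y side, between it and the cassette.

Run:
```python
from h import *
d=np.load('top.npz');W=d['W'];px=d['px']
save('crop',cv2.resize(px[125:235,145:375],None,fx=3.4,fy=3.4,interpolation=cv2.INTER_CUBIC))
sub=np.zeros(W.shape[:2],bool);sub[125:235,145:375]=1
Z=W[...,2]
print(np.histogram(Z[sub&np.isfinite(Z)],bins=np.arange(-.01,.15,.004)))
for p in [(145,165),(145,180),(150,300),(159,350),(163,366),(188,270),(188,299),(188,326),(212,299),(166,299),(200,200),(148,198),(135,203),(160,196),(152,237),(140,238),(168,237),(181,170)]: print(p,W[p].round(4))
m=sub&(Z>.04)&(Z<.065);ys,xs=np.nonzero(m&(np.arange(560)[None]>255)&(W[...,0]<.56));
pts=W[m][:, :2]
m2=m.copy();m2[:, :262]=0
q=W[m2]; print('z4-65 region',q.min(0),q.max(0))
d2=np.load('scene.npz');print('scene');W2=d2['W']
for p in [(258,190),(262,400),(225,258),(222,373),(250,372),(270,372),(225,328),(250,328),(270,327)]: print(p,W2[p].round(4))
```

```text
(array([  61, 2317, 6410, 1557, 1993, 6042, 1487,  111,   91,  224, 1071,
        780,   88,   52,  597, 1692,  327,   12,    8,   17,   19,   19,
         14,   17,   17,   18,   22,   40,   39,   51,   20,    0,    0,
          0,    0,    0,    0,    0,    0]), array([-0.01 , -0.006, -0.002,  0.002,  0.006,  0.01 ,  0.014,  0.018,
        0.022,  0.026,  0.03 ,  0.034,  0.038,  0.042,  0.046,  0.05 ,
        0.054,  0.058,  0.062,  0.066,  0.07 ,  0.074,  0.078,  0.082,
        0.086,  0.09 ,  0.094,  0.098,  0.102,  0.106,  0.11 ,  0.114,
        0.118,  0.122,  0.126,  0.13 ,  0.134,  0.138,  0.142,  0.146]))
(145, 165) [0.599  0.2241 0.0327]
(145, 180) [0.5984 0.1848 0.0351]
(150, 300) [ 0.5925 -0.1187  0.0011]
(159, 350) [ 0.5643 -0.2432  0.0332]
(163, 366) [ 0.5548 -0.2835  0.0318]
(188, 270) [ 0.488  -0.0447  0.0534]
(188, 299) [ 0.4884 -0.1156  0.0539]
(188, 326) [ 0.4891 -0.1818  0.0505]
(212, 299) [ 0.4318 -0.1167  0.0145]
(166, 299) [ 0.5426 -0.1154  0.0537]
(200, 200) [0.4613 0.1362 0.0094]
(148, 198) [0.5836 0.1313 0.0705]
(135, 203) [0.6263 0.1289 0.024 ]
(160, 196) [0.5632 0.147  0.0165]
(152, 237) [0.5723 0.0347 0.0781]
(140, 238) [ 0.6188  0.042  -0.0013]
(168, 237) [0.5441 0.0425 0.0077]
(181, 170) [0.5096 0.2144 0.0122]
z4-65 region [ 0.43251692 -0.18690802  0.0402424 ] [ 0.56940046 -0.03092713  0.05882181]
scene
(258, 190) [ 0.5632 -0.2695  0.0115]
(262, 400) [0.6089 0.1976 0.0324]
(225, 258) [ 0.499  -0.1142  0.0537]
(222, 373) [0.5635 0.1356 0.1099]
(250, 372) [0.5919 0.1354 0.0541]
(270, 372) [0.6236 0.133  0.0243]
(225, 328) [0.5607 0.0384 0.101 ]
(250, 328) [0.5883 0.0388 0.053 ]
(270, 327) [0.621  0.0347 0.0244]
```

View pics/crop.png

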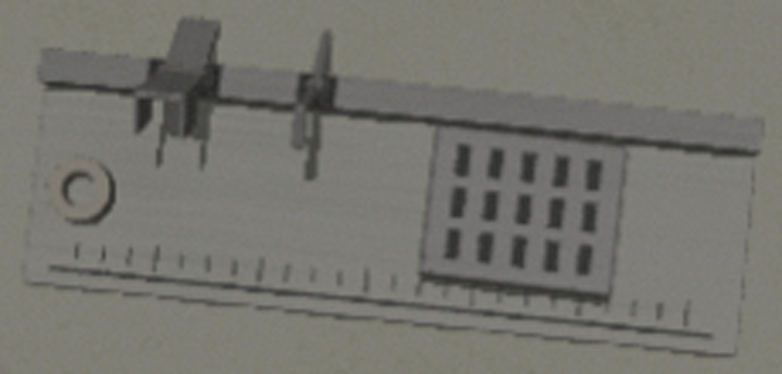

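The crop confirms it: broad blade and tail around crop (185,60), rod around (315,90), and the cassette with slots at (525,210), free of both stops. Next I fit the frames.

Run:
```python
from h import *
A=np.load('top.npz')['W'];B=np.load('scene.npz')['W']
def sel(W,x,y,z):
    with np.errstate(invalid='ignore'):
        m=(W[...,0]>x[0])&(W[...,0]<x[1])&(W[...,1]>y[0])&(W[...,1]<y[1])&(W[...,2]>z[0])&(W[...,2]<z[1])
    return W[m]
for W,n in ((A,'top'),(B,'scene')):
    f=np.vstack([sel(W,(.53,.63),(-.28,-.2),(.026,.042)),sel(W,(.53,.63),(-.0,.01),(.026,.042)),sel(W,(.53,.63),(.065,.09),(.026,.042)),sel(W,(.53,.63),(.175,.22),(.026,.042))])
    # median x per y bin
    c=[]
    for y in np.arange(-.28,.22,.01):
        g=f[(f[:,1]>=y)&(f[:,1]<y+.01)]
        if len(g)>8: c.append((y+.005,(g[:,0].min()+g[:,0].max())/2,g[:,0].mean(),np.ptp(g[:,0])))
    c=np.array(c); k=np.polyfit(c[:,0],c[:,2],1); print(n,len(f),'x=',k,'ang',np.degrees(np.arctan(k[0])),'width',c[:,3].mean(), 'res',np.std(c[:,2]-np.polyval(k,c[:,0])))
    th=np.arctan(k[0]); ey=np.array([np.sin(th),np.cos(th)]);ex=np.array([np.cos(th),-np.sin(th)])
    for nm,yr in (('broad',(.09,.18)),('rod',(.015,.065))):
        for zr in ((.06,.075),(.075,.09),(.09,.105),(.105,.12)):
            g=sel(W,(.5,.68),yr,zr)
            if len(g)>3:
                u=g[:,:2]@ey; x=g[:,:2]@ex
                print(nm,zr,len(g),'u',u.min().round(4),u.max().round(4),np.median(u).round(4),'x-fence',(x.min()-k[1]*np.cos(th)).round(4),(x.max()-k[1]*np.cos(th)).round(4))
        g=sel(W,(.60,.68),yr,(.008,.06)); g=g[(g[:,:2]@ex-k[1]*np.cos(th))>.02]
        if len(g):
            u=g[:,:2]@ey; print(nm,'tail u',np.percentile(u,[3,50,97]).round(4),len(g))
    g=sel(W,(.42,.57),(-.2,-.02),(.045,.06))
    r=cv2.minAreaRect((g[:,:2]*1000).astype(np.float32)); print('cassette',r)
    cc=np.array(r[0])/1000; print('cass in fence frame x,u',cc@ex-k[1]*np.cos(th),cc@ey)
```

```text
top 630 x= [0.0916946  0.57844027] ang 5.239062952706639 width 0.02690692956128188 res 0.0014772414085700751
broad (0.06, 0.075) 43 u 0.1704 0.2065 0.1909 x-fence -0.0414 -0.002
broad (0.075, 0.09) 59 u 0.1705 0.207 0.1848 x-fence -0.0459 -0.0091
broad (0.09, 0.105) 75 u 0.1706 0.2082 0.1887 x-fence -0.053 -0.0159
broad (0.105, 0.12) 58 u 0.171 0.2077 0.189 x-fence -0.0377 -0.0218
broad tail u [0.174  0.1886 0.2032] 120
rod (0.06, 0.075) 6 u 0.0849 0.0925 0.0885 x-fence -0.0083 -0.0017
rod (0.075, 0.09) 6 u 0.0855 0.0903 0.0882 x-fence -0.0151 -0.0067
rod (0.09, 0.105) 34 u 0.0854 0.0929 0.0886 x-fence -0.0517 -0.0145
rod (0.105, 0.12) 23 u 0.0861 0.0934 0.0902 x-fence -0.0386 -0.0227
rod tail u [0.086  0.0891 0.0926] 28
cassette ((493.4806823730469, -113.6849136352539), (139.989990234375, 110.60896301269531), 83.65156555175781)
cass in fence frame x,u -0.07422391129965134 -0.06814950452518242
scene 708 x= [0.09010119 0.58047645] ang 5.1485157290022165 width 0.03148122533119617 res 0.0034442946721528465
broad (0.06, 0.075) 119 u 0.1713 0.205 0.1871 x-fence -0.0377 0.002
broad (0.075, 0.09) 136 u 0.171 0.2052 0.1851 x-fence -0.0478 -0.0082
broad (0.09, 0.105) 136 u 0.1709 0.2057 0.1865 x-fence -0.0525 -0.0146
broad (0.105, 0.12) 66 u 0.1713 0.2058 0.1883 x-fence -0.0398 -0.0212
broad tail u [0.173  0.1877 0.2013] 244
rod (0.06, 0.075) 30 u 0.0861 0.0948 0.0902 x-fence -0.0151 -0.0014
rod (0.075, 0.09) 31 u 0.0858 0.0945 0.0898 x-fence -0.02 -0.0101
rod (0.09, 0.105) 33 u 0.0863 0.0944 0.0898 x-fence -0.0528 -0.0161
rod (0.105, 0.12) 19 u 0.0859 0.0927 0.0899 x-fence -0.0424 -0.023
rod tail u [0.0862 0.0889 0.093 ] 63
cassette ((493.7122497558594, -114.52201080322266), (140.0918731689453, 112.8914566040039), 83.05448913574219)
cass in fence frame x,u -0.07613720802794188 -0.06975537659924899
```

```bash
cat >> h.py <<'E'
th=np.radians(5.2); ex=np.array([np.cos(th),-np.sin(th),0]); ey=np.array([np.sin(th),np.cos(th),0])
H=np.array([.5917,.1354,.046])
RA=np.column_stack([-ex,ey,[0,0,-1]])   # tool x=-X, y=+u, z down
def rep(Rt=RA):
    s=arm.observe(); d=np.array(s['position'])-H
    c=R.from_rotvec(s['ee_rot']).as_matrix()
    print('t',round(s['clock'],2),'X',(d@ex).round(4),'U',(d@ey).round(4),'tipz',round(s['position'][2]-arm.tip_reach,4),'rot to go',R.from_matrix(c.T@Rt).as_rotvec().round(4),'F',np.round(s['force'],1))
E
python3 -c "
from h import *
rep()"
```

```text
t 0.1 X -0.4164 U 0.4151 tipz 0.226 rot to go [-0.0014 -0.     -0.2601] F [ 0.4 -0.1 -0.3]
```

>>> {"api": "arm_command", "payload": {"targets": [[[0, 0, 0, 0, 0, -0.13], [0, 0, 0, 0, 0, -0.13], [-0.04, -0.037, 0, 0, 0, 0], [-0.04, -0.037, 0, 0, 0, 0], [-0.04, -0.037, 0, 0, 0, 0], [-0.04, -0.037, 0, 0, 0, 0], [-0.04, -0.037, 0, 0, 0, 0], [-0.04, -0.037, 0, 0, 0, 0], [-0.04, -0.037, 0, 0, 0, 0], [-0.04, -0.037, 0, 0, 0, 0]]], "jaw": 0}}

```text
clock: 1.35
position: [0.5074, 0.2616, 0.2455]
ee_rot: [-0.142, -3.138, 0.0]
force: [1.1, 0.6, 0.4]
width: 0.008
gripper_force: 0.0
```

>>> {"api": "arm_command", "payload": {"targets": [[[-0.04, -0.037, 0, 0, 0, 0], [-0.04, -0.037, 0, 0, 0, 0], [-0.038, -0.039, 0, 0, 0, 0], [0, 0, 0, 0, 0, 0]]]}}

```text
clock: 1.85
position: [0.6161, 0.134, 0.2451]
ee_rot: [0.155, 3.137, -0.005]
force: [0.1, 0.6, -0.2]
width: 0.006
gripper_force: 0.0
```

Run:
```python
from h import *
rep(); s=arm.observe(); im=arm.get_image('wrist'); save('w1',im['pixels']); W=world(im,s); np.savez('w1',W=W)
d=W-H; X=d@ex;U=d@ey;Z=W[...,2]
for zr in ((.065,.08),(.08,.095),(.095,.12)):
    m=(abs(X)<.07)&(abs(U)<.05)&(Z>zr[0])&(Z<zr[1])
    if m.sum()>5: print(zr,m.sum(),'X',X[m].min(),X[m].max(),'U',np.percentile(U[m],[2,98]))
```

```text
t 1.85 X 0.0244 U 0.0008 tipz 0.2261 rot to go [-0.0032  0.0007 -0.008 ] F [ 0.1  0.6 -0.2]
(0.065, 0.08) 182 X -0.039538710216262145 -0.00285667821645703 U [-0.01739658  0.01655923]
(0.08, 0.095) 243 X -0.04818394200646034 -0.009759818999009826 U [-0.01721476  0.01659399]
(0.095, 0.12) 641 X -0.053746150951949456 -0.017468199773384974 U [-0.01802764  0.01755052]
```

View pics/w1.png

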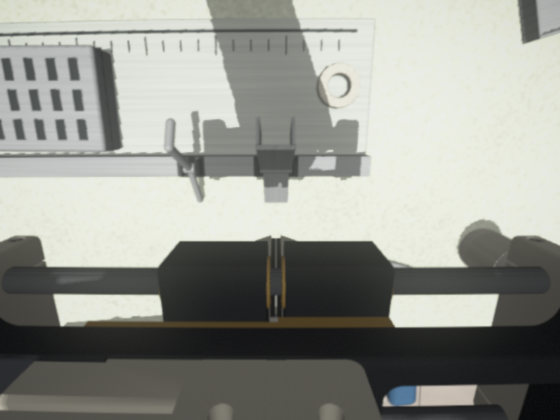

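>>> {"api": "arm_command", "payload": {"targets": [[[0, 0.005, 0.04, 0, 0, -0.008], [0, 0, 0.05, 0, 0, 0], [0, 0, 0.04, 0, 0, 0], [0, 0, 0.011, 0, 0, 0], [0, 0, 0, 0, 0, 0], [0.01, 0, 0.0045, 0, 0, 0], [0.01, 0, 0.0045, 0, 0, 0], [0.01, 0, 0.0045, 0, 0, 0], [0.01, 0, 0.0045, 0, 0, 0], [0.01, 0, 0.0045, 0, 0, 0]]]}}

```text
clock: 3.15
position: [0.5639, 0.149, 0.0821]
ee_rot: [0.13, 3.139, 0.0]
force: [1.6, 0.6, 0.2]
width: 0.007
gripper_force: 0.8
```

```bash
python3 -c "
from h import *
rep()"
```

```text
t 3.15 X -0.0289 U 0.011 tipz 0.0631 rot to go [0.0001 0.0003 0.0078] F [1.6 0.6 0.2]
```

>>> {"api": "arm_command", "payload": {"targets": [[[0.009, -0.002, 0.0045, 0, 0, 0.008], [0.009, -0.002, 0.0045, 0, 0, 0], [0.009, 0, 0.005, 0, 0, 0], [0, 0, 0, 0, 0, 0], [0, 0, 0, 0, 0, 0], [0, 0, 0, 0, 0, 0]]]}}

```text
clock: 3.9
position: [0.5386, 0.1468, 0.0692]
ee_rot: [0.144, 3.135, 0.0]
force: [2.0, -2.4, 10.2]
width: 0.005
gripper_force: 5.1
```

```bash
python3 -c "
from h import *
rep()"
```

```text
t 3.9 X -0.0539 U 0.0066 tipz 0.0502 rot to go [ 0.0004  0.003  -0.001 ] F [ 2.  -2.4 10.2]
```

>>> {"api": "arm_command", "payload": {"targets": [[[0, 0, -0.03, 0, 0, 0], [0, 0, -0.05, 0, 0, 0], [0.003, -0.052, 0, 0, 0, 0], [0.003, -0.052, 0, 0, 0, 0], [0.003, -0.052, 0, 0, 0, 0], [0.003, -0.052, 0, 0, 0, 0], [0.003, -0.052, 0, 0, 0, 0], [0.003, -0.052, 0, 0, 0, 0], [0.003, -0.052, 0, 0, 0, 0], [0, 0, 0, 0, 0, 0]]]}}

```text
clock: 5.15
position: [0.4812, -0.2177, 0.1479]
ee_rot: [-0.154, -3.137, 0.003]
force: [0.8, 1.2, 0.9]
width: -0.0
gripper_force: 0.0
```

Run:
```python
from h import *
rep(); print(arm.observe()['joints'].round(2))
im=arm.get_image('top'); W=world(im); d=W-H; X=d@ex;U=d@ey;Z=W[...,2]
m=(abs(U)<.025)&(X>-.075)&(X<.07)&(Z>.04)
for a in np.arange(-.075,.07,.0145):
    k=m&(X>=a)&(X<a+.0145)
    if k.sum(): print(a.round(3),k.sum(),np.median(Z[k]).round(4))
g=W[(X<-.015)&(X>-.2)&(U<-.15)&(U>-.34)&(Z>.045)&(Z<.06)]
print(cv2.minAreaRect((g[:,:2]*1000).astype(np.float32)),((g-H)@ey).min(),((g-H)@ey).max())
```

```text
t 5.15 X -0.0781 U -0.3617 tipz 0.1289 rot to go [-0.0018 -0.001  -0.0075] F [0.8 1.2 0.9]
[ 0.15  0.39  0.22  1.94 -0.11  0.83  1.91]
-0.075 53 0.0496
-0.06 86 0.0495
-0.046 89 0.05
-0.032 86 0.0498
-0.017 107 0.0501
-0.003 104 0.0518
0.012 75 0.0592
0.026 79 0.0668
0.041 73 0.0737
0.056 2 0.0726
((493.2718505859375, -113.40882873535156), (139.91567993164062, 110.32274627685547), 83.06895446777344) -0.3276807155826028 -0.1862685285099532
```

>>> {"api": "arm_command", "payload": {"targets": [[[0, 0, 0, 0, 0, -0.175], [0, 0, 0, 0, 0, -0.175]]], "jaw": 0.055}}

```text
clock: 5.45
position: [0.4833, -0.2112, 0.1478]
ee_rot: [0.418, -3.113, -0.002]
force: [0.5, -0.7, 0.2]
width: 0.17
gripper_force: 0.0
```

Run:
```python
from h import *
rep(np.column_stack([-ey,-ex,[0,0,-1]])); print(arm.observe()['joints'].round(2))
```

```text
t 5.45 X -0.0766 U -0.355 tipz 0.1288 rot to go [ 1.400e-03  3.000e-04 -1.213e+00] F [ 0.5 -0.7  0.2]
[ 0.21  0.39  0.13  1.94 -0.07  0.83  2.22]
```

>>> {"api": "arm_command", "payload": {"targets": [[[0, 0, 0, 0, 0, 0.18], [0, 0, 0, 0, 0, 0.18], [0, 0, 0, 0, 0, 0.18], [0, 0, 0, 0, 0, 0.18], [0, 0, 0, 0, 0, 0.18], [0, 0, 0, 0, 0, 0.18], [0, 0, 0, 0, 0, 0.18], [0, 0, 0, 0, 0, 0.18], [0, 0, 0, 0, 0, 0.18], [0, 0, 0, 0, 0, 0.18]]]}}

```text
clock: 6.7
position: [0.4833, -0.211, 0.1477]
ee_rot: [-2.191, -2.249, -0.001]
force: [-0.3, -0.3, -0.5]
width: 0.596
gripper_force: 0.0
```

>>> {"api": "arm_command", "payload": {"targets": [[[0, 0, 0, 0, 0, 0.13], [0, 0, 0, 0, 0, 0], [0, 0, 0, 0, 0, 0]]]}}

```text
clock: 7.08
position: [0.4834, -0.2122, 0.148]
ee_rot: [-2.325, -2.112, -0.0]
force: [0.1, -0.4, -0.4]
width: 0.601
gripper_force: 0.0
```

```bash
cat >> h.py <<'E'
RB=np.column_stack([ey,ex,[0,0,-1]])
E
python3 - <<'E'
from h import *
rep(RB); s=arm.observe(); print(s['joints'].round(2), s['width'])
E
```

```text
t 7.08 X -0.0764 U -0.356 tipz 0.129 rot to go [-0.0004 -0.0005 -0.0051] F [ 0.1 -0.4 -0.4]
[-0.15  0.43  0.63  1.96 -0.33  0.85  0.56] 0.6007914328878778
```

>>> {"api": "arm_command", "payload": {"targets": [[[0, 0, 0.04, 0, 0, -0.005], [0, 0, 0.04, 0, 0, 0], [0, 0, 0.023, 0, 0, 0], [0, 0, 0, 0, 0, 0], [0.01, 0, 0, 0, 0, 0], [0.012, 0, 0, 0, 0, 0], [0.014, 0.0005, 0, 0, 0, 0], [0.014, 0.0005, 0, 0, 0, 0], [0.014, 0.0005, 0, 0, 0, 0]]]}}

```text
clock: 8.2
position: [0.4912, -0.1486, 0.0455]
ee_rot: [2.324, 2.114, 0.0]
force: [-1.4, -3.1, 2.5]
width: 0.599
gripper_force: 1.7
```

>>> {"api": "arm_command", "payload": {"targets": [[[0.014, 0.0005, 0, 0, 0, 0], [0.014, 0.0005, 0, 0, 0, 0], [0.014, 0.0005, 0, 0, 0, 0], [0.014, 0.0005, 0, 0, 0, 0], [0.012, 0.0005, 0, 0, 0, 0], [0.01, 0.0005, 0, 0, 0, 0], [0.008, 0, 0, 0, 0, 0], [0.005, 0, 0, 0, 0, 0], [0, 0, 0, 0, 0, 0]]]}}

```text
clock: 9.32
position: [0.5025, -0.0586, 0.0451]
ee_rot: [-2.323, -2.114, -0.0]
force: [-1.0, 0.3, -0.2]
width: 0.599
gripper_force: 0.0
```

```bash
cat > m.py <<'E'
from h import *
rep(RB)
im=arm.get_image('top'); save('t%d'%(arm.observe()['clock']*100),im['pixels']); W=world(im); d=W-H; X=d@ex;U=d@ey;Z=W[...,2]
m=(X<-.005)&(X>-.16)&(U<-.02)&(U>-.36)&(Z>.047)&(Z<.057)
m=cv2.morphologyEx(m.astype(np.uint8),cv2.MORPH_OPEN,np.ones((5,5)))>0
g=np.stack([X[m],U[m]],1)
r=cv2.minAreaRect((g*1000).astype(np.float32)); print(r, 'U',np.percentile(g[:,1],[.5,99.5]),'X',np.percentile(g[:,0],[.5,99.5]))
for nm,u0 in (('broad',0),('rod',-.099)):
  for a in (-.06,-.045,-.03,.03,.042):
    k=(abs(U-u0)<.014)&(abs(X-a)<.005)&(Z>.0); print(nm,a,np.percentile(Z[k],[10,50,95]).round(3))
E
python3 m.py; ls pics
```

```text
t 9.32 X -0.0713 U -0.2013 tipz 0.0261 rot to go [-0.0004 -0.0006 -0.0036] F [-1.   0.3 -0.2]
((-25.62868881225586, -59.409751892089844), (13.345354080200195, 13.072101593017578), 5.1917829513549805) U [-0.06610308 -0.05238181] X [-0.03250481 -0.01890606]
broad -0.06 [0.046 0.049 0.053]
broad -0.045 [0.047 0.049 0.053]
broad -0.03 [0.047 0.049 0.054]
broad 0.03 [0.003 0.064 0.069]
broad 0.042 [0.002 0.071 0.075]
crop.png
scene.png
t937.png
top.png
w1.pngTraceback (most recent call last):
  File "m.py", line 10, in <module>
    k=(abs(U-u0)<.014)&(abs(X-a)<.005)&(Z>.0); print(nm,a,np.percentile(Z[k],[10,50,95]).round(3))
                                                          ~~~~~~~~~~~~~^^^^^^^^^^^^^^^^^
    return _quantile_unchecked(
        a, q, axis, out, overwrite_input, method, keepdims, weights)
    return _ureduce(a,
                    func=_quantile_ureduce_func,
    ...<5 lines>...
                    overwrite_input=overwrite_input,
                    method=method)
    r = func(a, **kwargs)
    result = _quantile(arr,
                       quantiles=q,
    ...<2 lines>...
                       out=out,
                       weights=wgt)
    slices_having_nans = np.isnan(arr[-1, ...])
                                  ~~~^^^^^^^^^
IndexError: index -1 is out of bounds for axis 0 with size 0
```

>>> {"api": "arm_command", "payload": {"targets": [[[0.005, 0, 0, 0, 0, 0], [0.006, 0, 0, 0, 0, 0], [0.006, 0, 0, 0, 0, 0], [0.006, 0, 0, 0, 0, 0], [0.004, 0, 0, 0, 0, 0], [0.003, 0, 0, 0, 0, 0], [0.002, 0, 0, 0, 0, 0], [0, 0, 0, 0, 0, 0]]]}}

```text
clock: 10.38
position: [0.5056, -0.0271, 0.0452]
ee_rot: [-2.324, -2.113, -0.0]
force: [0.7, -0.7, 1.1]
width: 0.601
gripper_force: 0.3
```

```bash
python3 m.py 2>&1| head -8; python3 -c "
import numpy as np
from h import *
s=arm.observe();im=arm.get_image('wrist');save('w2',im['pixels'])
W=world(im,s); d=W-H; X=d@ex;U=d@ey;Z=W[...,2]
m=(X<-.005)&(X>-.16)&(U<-.02)&(U>-.18)&(Z>.046)&(Z<.058); print('wrist',m.sum(),np.percentile(U[m],[1,99]),np.percentile(X[m],[1,99]))"
```

```text
t 10.38 X -0.071 U -0.1697 tipz 0.0262 rot to go [-0.     -0.0003 -0.0041] F [ 0.7 -0.7  1.1]
Traceback (most recent call last):
  File "m.py", line 7, in <module>
    r=cv2.minAreaRect((g*1000).astype(np.float32)); print(r, 'U',np.percentile(g[:,1],[.5,99.5]),'X',np.percentile(g[:,0],[.5,99.5]))
                                                                 ~~~~~~~~~~~~~^^^^^^^^^^^^^^^^^^
wrist 60772 [-0.1587144 -0.0516202] [-0.12494631 -0.01913054]
```

View pics/w2.png

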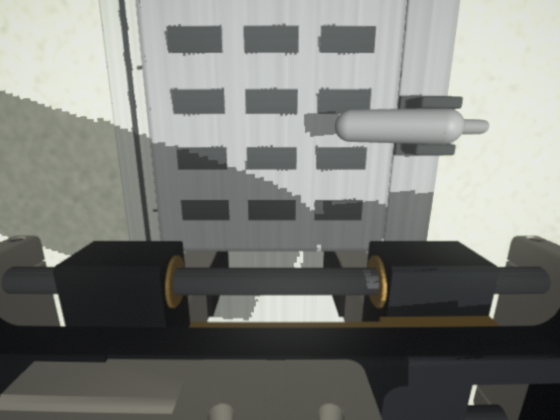

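The wrist view shows the cassette parallel to the fence, its near edge at row 250 in front of the fingers (U about -0.159, so the centre is near -0.089). The rod is up above it at (400,125). A last small nudge makes sure of contact.

>>> {"api": "arm_command", "payload": {"targets": [[[0.0015, 0, 0, 0, 0, 0], [0.001, 0, 0, 0, 0, 0], [0, 0, 0, 0, 0, 0], [0, 0, 0, 0, 0, 0]]]}}

```text
clock: 10.98
position: [0.5055, -0.0263, 0.0452]
ee_rot: [2.325, 2.111, -0.002]
force: [-1.2, -5.4, 0.8]
width: 0.598
gripper_force: 3.0
```

```bash
python3 -c "
from h import *
rep(RB)"
```

```text
t 10.97 X -0.0712 U -0.1689 tipz 0.0262 rot to go [-0.      0.0014 -0.0056] F [-1.2 -5.4  0.8]
```

>>> {"api": "arm_command", "payload": {"targets": [[[-0.01, 0, 0, 0, 0, 0], [-0.02, 0, 0, 0, 0, 0], [-0.01, 0, 0, 0, 0, 0], [-0.01, 0, -0.04, 0, 0, 0], [0, 0, -0.05, 0, 0, 0], [0, 0, -0.05, 0, 0, 0], [0, 0, 0, 0, 0, -0.18], [0, 0, 0, 0, 0, -0.18], [0, 0, 0, 0, 0, -0.18], [0, 0, 0, 0, 0, -0.18]]]}}

```text
clock: 12.22
position: [0.5009, -0.0745, 0.1853]
ee_rot: [-1.422, -2.801, -0.001]
force: [-1.2, 0.9, 0.7]
width: 0.601
gripper_force: 0.0
```

>>> {"api": "arm_command", "payload": {"targets": [[[0, 0, 0, 0, 0, -0.18], [0, 0, 0, 0, 0, -0.18], [0, 0, 0, 0, 0, -0.18], [0, 0, 0, 0, 0, -0.18], [0, 0, 0, 0, 0, -0.13], [0, 0, 0, 0, 0, 0], [0, 0, 0, 0, 0, 0]]], "jaw": 0}}

```text
clock: 13.1
position: [0.501, -0.0748, 0.1852]
ee_rot: [-0.155, -3.138, -0.0]
force: [0.1, -0.3, -0.3]
width: 0.005
gripper_force: 0.0
```

```bash
python3 m.py 2>&1| head -14; python3 -c "
from h import *
rep(RA)"
```

```text
t 13.1 X -0.0713 U -0.2175 tipz 0.1662 rot to go [ 1.0000e-04 -2.0000e-04  1.5626e+00] F [ 0.1 -0.3 -0.3]
((-71.22097778320312, -50.854888916015625), (61.731990814208984, 109.74513244628906), 89.71440887451172) U [-0.08113136 -0.02030868] X [-0.12506355 -0.01742245]
broad -0.06 [0.047 0.05  0.053]
broad -0.045 [0.046 0.049 0.053]
broad -0.03 [0.048 0.05  0.053]
broad 0.03 [0.061 0.065 0.069]
broad 0.042 [0.066 0.07  0.075]
Traceback (most recent call last):
  File "m.py", line 10, in <module>
    k=(abs(U-u0)<.014)&(abs(X-a)<.005)&(Z>.0); print(nm,a,np.percentile(Z[k],[10,50,95]).round(3))
                                                          ~~~~~~~~~~~~~^^^^^^^^^^^^^^^^^
t 13.15 X -0.0713 U -0.2175 tipz 0.1662 rot to go [ 0.0001 -0.0001 -0.0076] F [-0.9 -0.4  0.3]
```

>>> {"api": "arm_command", "payload": {"targets": [[[-0.023, 0.045, 0, 0, 0, -0.008], [-0.023, 0.045, 0, 0, 0, 0], [-0.023, 0.045, 0, 0, 0, 0], [-0.023, 0.045, 0, 0, 0, 0], [-0.022, 0.043, 0, 0, 0, 0], [0, 0, 0, 0, 0, 0], [0, 0, 0, 0, 0, 0]]]}}

```text
clock: 14.02
position: [0.6342, 0.1367, 0.1848]
ee_rot: [-0.139, -3.138, 0.002]
force: [0.3, -0.7, -0.1]
width: 0.005
gripper_force: 0.0
```

```bash
python3 -c "
from h import *
rep(RA)"
```

```text
t 14.03 X 0.0422 U 0.0051 tipz 0.1658 rot to go [-0.0011 -0.0007  0.002 ] F [ 0.3 -0.7 -0.1]
```

>>> {"api": "arm_command", "payload": {"targets": [[[0, 0, 0.04, 0, 0, 0], [0, 0, 0.035, 0, 0, 0], [0, 0, 0.01, 0, 0, 0], [0, 0, 0.01, 0, 0, 0], [0, 0, 0.01, 0, 0, 0], [0, 0, 0.01, 0, 0, 0], [0, 0, 0.01, 0, 0, 0], [0, 0, 0.01, 0, 0, 0], [0, 0, 0.006, 0, 0, 0], [0, 0, 0, 0, 0, 0]]]}}

```text
clock: 15.28
position: [0.634, 0.1371, 0.0434]
ee_rot: [-0.138, -3.137, 0.001]
force: [0.4, 0.1, 0.7]
width: 0.004
gripper_force: 0.0
```

>>> {"api": "arm_command", "payload": {"targets": [[[0, 0, 0.003, 0, 0, 0], [0, 0, 0, 0, 0, 0]]]}}

```text
clock: 15.52
position: [0.6347, 0.1371, 0.0414]
ee_rot: [0.138, 3.138, 0.0]
force: [0.7, -0.5, 1.5]
width: 0.004
gripper_force: 0.6
```

```bash
python3 -c "
from h import *
rep(RA)"
```

```text
t 15.53 X 0.0427 U 0.0056 tipz 0.0224 rot to go [0.0001 0.0005 0.0028] F [ 0.7 -0.5  1.5]
```

>>> {"api": "arm_command", "payload": {"targets": [[[0, 0, 0.002, 0, 0, 0], [0, 0, 0.002, 0, 0, 0], [0, 0, 0, 0, 0, 0]]]}}

```text
clock: 15.9
position: [0.6364, 0.1371, 0.0387]
ee_rot: [0.138, 3.135, 0.001]
force: [2.2, -0.6, 10.0]
width: 0.005
gripper_force: 4.1
```

```bash
python3 -c "
from h import *
rep(RA)"
```

```text
t 15.9 X 0.0444 U 0.0058 tipz 0.0197 rot to go [0.001  0.0038 0.0025] F [ 2.2 -0.6 10. ]
```

The stop is against its hard end (10 N). I retract straight up and check.

>>> {"api": "arm_command", "payload": {"targets": [[[0, 0, -0.02, 0, 0, 0], [0, 0, -0.04, 0, 0, 0], [0, 0, -0.05, 0, 0, 0], [-0.03, 0.04, -0.05, 0, 0, 0], [0, 0.06, 0, 0, 0, 0], [0, 0.06, 0, 0, 0, 0], [0, 0.06, 0, 0, 0, 0], [0, 0.05, 0, 0, 0, 0], [0, 0, 0, 0, 0, 0], [0, 0, 0, 0, 0, 0]]]}}

```text
clock: 17.15
position: [0.684, 0.3983, 0.1917]
ee_rot: [-0.138, -3.138, 0.002]
force: [0.8, -0.5, -0.5]
width: 0.006
gripper_force: 0.0
```

```bash
python3 m.py 2>&1| head -3
python3 - <<'E'
from h import *
im=arm.get_image('scene'); save('s2',im['pixels']); W=world(im); d=W-H; X=d@ex;U=d@ey;Z=W[...,2]
for n,u0,w in (('broad',0,.016),('rod',-.099,.012)):
    m=(abs(U-u0)<w)&(X>-.09)&(X<.07)&(Z>.06); print(n,'top z',np.percentile(Z[m],[50,98]),'X',np.percentile(X[m],[5,95]))
E
```

```text
t 17.15 X 0.0681 U 0.2702 tipz 0.1727 rot to go [-1.2000e-03  1.0000e-03  1.5735e+00] F [ 0.8 -0.5 -0.5]
((-72.07462310791016, -88.06657409667969), (109.45734405517578, 135.5050506591797), 0.2591995596885681) U [-0.15485801 -0.02122634] X [-0.12573189 -0.01813111]
broad -0.06 [0.009 0.012 0.015]
broad top z [0.08892797 0.11264893] X [-0.0224341  -0.00196837]
rod top z [0.08900761 0.11012962] X [-0.03744814 -0.00432405]
```

View pics/s2.png

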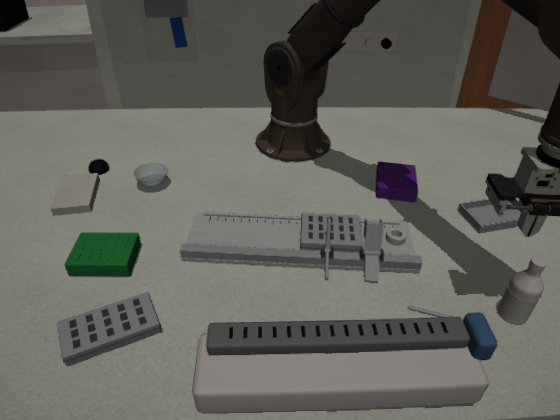

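The view shows both stops up (broad at (373,250), rod at (328,250)). The cassette is gauged at (332,230), measured at x -72, y -88 mm from the hinge. The arm is clear.

```bash
python3 -c "
from cell import arm
print(arm.sign_off())"
```

```text
the job is handed in; nothing more can be done
None
```

The job is handed in, with no verdict returned: the cassette measures about x -72, y -88 mm from the broad stop's hinge and lies parallel to the fence, the broad stop is up again, and the rod stop is still up.

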